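# Oil the reel's brake and hold the torch on it

## Robot

A 6-joint arm with a two-finger parallel gripper is mounted at the origin on the work surface. World frame = base frame: x ahead of the robot, y to its left, z up, the work surface at z = 0. Lengths are in m, angles in rad, forces in N, time in s.
With the tool pointing down it reaches from about 0.225 to 0.875 m from the base axis. Payload 3.4 kg.
Tool frame: the origin (TCP) lies at the very end of the fingers, on their centre line; the grasp point (between the pads) lies behind it (manip.grasp_offset is the z of the grasp point in the tool frame, in m); z points along the fingers, y is the line along which they close (so a half turn about z gives the same grasp; the last joint's range is limited). The gripper opens to 85 mm and grips with 20 to 120 N. Pads are 22 mm wide; open, the fingers measure 114 mm over their backs; the gripper's body (76 mm by 85 mm) begins 54 mm behind the grasp point. The pads swing forward as they close: fully open they stand 13 mm farther back than shut.
Start: joints at [1.193, 0.276, 1.505, -0, 1.361, -0.121], TCP at [0.146, 0.556, 0.231] pointing down, gripper open.
Joint ranges: [-2.89, 2.89], [-0.75, 2.08], [0.22, 2.7], [-1.18, 4.32], [0.11, 2.71], [-2.7, 2.7]. Speed limits (rad/s): [2.57, 2.57, 3.14, 3.14, 3.14, 3.14].

## Interface

Orientations are given as a unit quaternion [w, x, y, z].
In Python, from rig import manip gives the robot as it stands.
- The arm moves only by the shell command python3 -m pendant 'ROWS' [FORCE]. ROWS is JSON, a list of rows, each an object of numbers: "dx", "dy", "dz": the shift along the tool's x, y, z in m; "rx", "ry", "rz": the turn, a rotation vector about the tool's x, y, z in degrees; "hand": the finger opening in m, from 0 to 0.0854. In form: [{"dx": .., "dy": .., "dz": .., "rx": .., "ry": .., "rz": .., "hand": ..}, ...]. A call has 1 to 12 rows; each row shifts and turns the commanded pose from where the row before left it, along the tool's axes as they then stand; what a row does not reach is not made up. A row lasts 1/12 s, in which the tool goes at most 41.7 mm and 7.16 degrees, less where a joint would pass 70% of its speed; a pose out of reach is approached as far as the arm can. A call is refused whole if a number of a shift passes 0.0417 or a number of a turn 7.16, either way. A call with a gripper value outside its range is refused whole. The fingers move at their own pace and stop on an object; FORCE is the grip in N (left out, the last holds). Time passes only in rows, so rows that do not move let the fingers close. It gives the time, the measured TCP pose, the force, the opening and the grip force at its end, in the units of the state.
- manip.get_state(): the state, without advancing time (a new reading comes with each control period).
- manip.get_image(name): name is "scene" or "side" or "wrist"; returns a dict with "frame" (480x640x3 uint8, red, green, blue), "fx", "fy", "cx", "cy" (pixels), "position" and "attitude" of the camera in the world; the wrist camera has in their place "mount" (4x4, takes a point from camera to tool coordinates, whose origin is the TCP and whose axes are the flange's). Camera axes: x right, y up, looking along -z (the intrinsics and any distortion apply to the point x, -y, -z); pixel columns grow to the right and rows downward; lengths in m; the calibration is good to about 2 mm. A picture is of the moment at which its call begins: read the wrist's pose just before it. There is no depth.
- manip.sign_off(): hands the job in; it is judged then, once.
The state is a dict: "clock": time; "qpos": joint angles; "qd": joint speeds; "effort": joint torques, N m; "position": TCP position; "ee_rot": TCP orientation; "contact_force": force on the tool from outside, world axes, zero at the start; "moment": the same for the moment, N m; "width": finger opening in m; "gripper_force": force on a finger pad.
Only numpy, scipy, OpenCV 4.12 (cv2) and the standard library are available. Lean on these libraries where they do the work, as an engineer would, in place of code of your own. Each camera call takes 0.05 s, during which the arm holds its last target. There are 200 camera calls.

## Task

The trolling reel lies on the service board with its brake side up and the oil can's straw aimed at the brake pivot. First press the red nozzle cap of the oil can fully down and let it spring back up; then draw the yellow torch up out of its sleeve, turn it to a slant of about 45 degrees, from whichever side suits, and hold it up there with its lens about 10 cm from the brake pivot and aimed straight at it, so that I can look in from above. Finish while still holding the torch there in the air; do not knock it against the reel or can, and leave the brake lever and the other tackle where they are.

Things in the scene. Friction and masses are not known exactly. Their poses are not given: they have to be found in the camera images.
- service_board: dark fixed board 170 x 340 x 18 mm; origin under its centre, long side along y. A bronze reel 112 mm across lies on it brake side up, on oak bearers, axis at y = -75 mm, upper plate 120 mm above the shelf, reel foot (100 mm long along y) reaching 67 mm to +x of the axis. A blue and white oil can 52 mm across is clamped at y = +85 mm, x = 0.
- cap_top (a point): centre of the flat top of the red nozzle cap on the oil can, 171 mm above the shelf at rest. The cap is 24 mm across, 18 mm high. A 3 mm red straw leaves its -y side 10 mm below the top, falls 18 mm on its way towards the brake pivot and ends 45 mm short of it. Cap and straw move together.
- nozzle_cap (a joint): how far the cap is pressed down: 0 at rest, 0.006 m fully down. It needs about 3 N to start and 8 N at the bottom, and springs back by itself.
- brake_pivot (a point): the brake lever's pivot, at the top of the flat steel hub on the reel's axis, in the middle of the reel's upper plate, 132 mm above the shelf (a brass screw head stands 3 mm higher).
- brake_lever (a joint): angle of the brake lever about the vertical pivot, 0 to 1.24 rad, counter-clockwise from above, over a notched brass arc on the -y side of the reel; it stays where it is left.
- lever_knob (a point): top of the small black thumb knob (12 mm across) at the end of the steel brake lever, 58 mm from the pivot, 139 mm above the shelf.
- torch: loose yellow torch, round, 155 mm long, about 0.15 kg; starts upright in its sleeve, lens down. Origin: centre of the lens face; z runs from lens to tail (it shines along -z). Head 30 mm across up to 36 mm from the lens, taper, barrel 24 mm across from 44 to 148 mm, rubber tail button 18 mm across up to 155 mm.
- torch_holder: black sleeve standing upright on a round steel foot, fixed: foot 84 mm across and 6 mm thick, sleeve 44 mm outside, 36 mm inside, its rim 78 mm and its inner floor 8 mm above the shelf. Origin: centre of the underside. The torch stands on its floor and reaches 163 mm above the shelf.
- lure_tin: loose dull zinc lure tin, 116 x 82 x 31 mm, origin at the centre of its underside. Leave alone.
- net_gauge: loose flat pine net gauge, 172 x 46 x 8 mm, long along its x, origin under its middle. Leave alone.
- fish_tongs: loose aluminium fish tongs lying flat, about 245 x 45 x 10 mm, long along its x, origin under the middle. Leave alone.
- rod_ferrule: loose brass rod ferrule standing upright, 22 mm across, 60 mm tall, origin at the centre of its underside. Leave alone.
- line_spool: loose spool of green line, 68 mm across, 40 mm tall, origin at the centre of its underside. Leave alone.
- mug: loose white enamel mug, 80 mm across, 80 mm tall, origin at the centre of its underside. Leave alone.

How it is judged:
By the outcome, as a careful person would: the job done as asked, in the order asked, and still so for the second after the job is handed in, while the arm keeps its last pose, push and grip.
It also fails if it takes over 51 s, if anything falls off the work surface, if the arm or the gripper's body presses on something with over 40 N, if the wrist force passes 120 N, or if a joint passes its speed limit or range.

## Working session

There is one attempt and no reset: what is moved stays moved. The work goes in short steps, Python scripts to look and compute and a shell command to move; the robot and the scene stay as the last step left them, time stands still between calls to the robot, and variables do not carry over. Pictures are saved under pics/ and viewed, at most 10 in all, crops included, and the job is handed in when it is done.

```bash
mkdir -p pics; ls; python3 - <<'E'
from rig import manip
import cv2,pickle
s=manip.get_state();print(s, manip.grasp_offset)
d={}
for n in("scene","side","wrist"):
    im=manip.get_image(n);d[n]=im
    cv2.imwrite(f"pics/{n}0.png",im["frame"][:,:,::-1])
    print(n,{k:v for k,v in im.items() if k!="frame"})
d["state"]=s
pickle.dump(d,open("d0.pkl","wb"))
E
```

```text
pics
{'clock': 0.0, 'qpos': array([ 1.19297461e+00,  2.76622827e-01,  1.50616621e+00, -1.04858388e-05,
        1.36071802e+00, -1.21001017e-01]), 'qd': array([ 0.00039644, -0.0001544 , -0.00166441,  0.0017738 ,  0.00079126,
        0.00164055]), 'effort': array([-1.12710251e-03, -4.16773653e+01, -2.45810205e+01, -1.68223214e-04,
        1.06989293e-02,  8.15922316e-07]), 'position': array([0.14585898, 0.55562403, 0.23041068]), 'ee_rot': array([-2.31301393e-04,  1.28056596e-01,  9.91766400e-01, -9.28848652e-04]), 'contact_force': array([-0.12035912, -0.46887611,  0.14534848]), 'moment': array([0.0491949 , 0.00446923, 0.01875621]), 'gripper_force': 0.0, 'width': 0.08559118959858278} -0.0187
scene {'fx': 467.3876457509319, 'fy': 467.3876457509319, 'cx': 317.5909789883109, 'cy': 233.56524925084375, 'position': array([ 1.22849106, -0.55195836,  0.68943427]), 'attitude': array([0.79473127, 0.4344734 , 0.20883151, 0.36881495])}
side {'fx': 528.416030083702, 'fy': 528.416030083702, 'cx': 317.964842739009, 'cy': 252.63567508040842, 'position': array([0.38248949, 0.93535375, 1.09973338]), 'attitude': array([-0.08870534, -0.02921088,  0.36557026,  0.92608664])}
wrist {'fx': 358.4254137656871, 'fy': 358.4254137656871, 'cx': 321.0209175198219, 'cy': 234.4326428688647, 'mount': array([[ 7.35394902e-04,  9.52029816e-01,  3.06004394e-01,
         7.83565850e-02],
       [ 9.99999329e-01, -9.73916753e-04,  6.26799426e-04,
         1.09230379e-03],
       [ 8.94754548e-04,  3.06003728e-01, -9.52029893e-01,
        -1.42085072e-01],
       [ 0.00000000e+00,  0.00000000e+00,  0.00000000e+00,
         1.00000000e+00]])}
```

View pics/scene0.png

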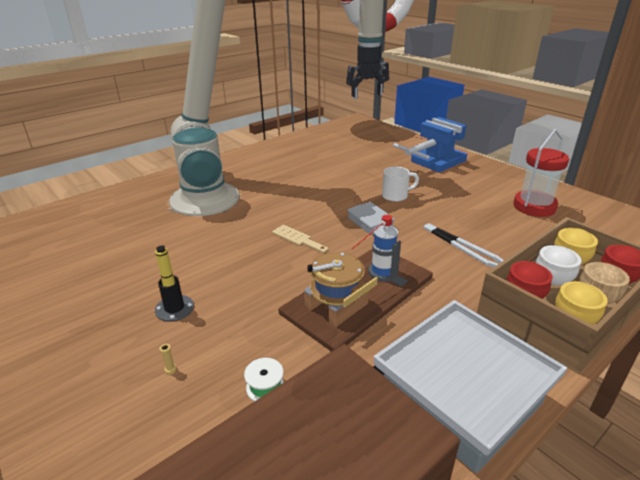

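View pics/side0.png

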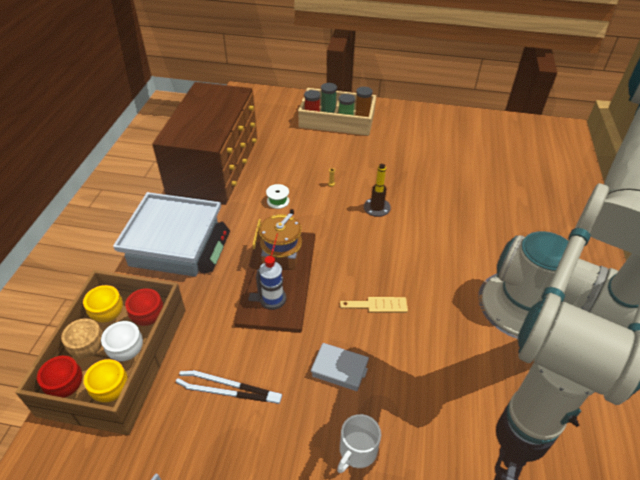

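```bash
cat > h.py <<'E'
import numpy as np,cv2,pickle
from scipy.spatial.transform import Rotation as R
def rot(q): return R.from_quat([q[1],q[2],q[3],q[0]])
def campose(im,s=None):
    if "mount" in im:
        T=np.eye(4);T[:3,:3]=rot(s["ee_rot"]).as_matrix();T[:3,3]=s["position"]
        T=T@im["mount"];return T[:3,:3],T[:3,3]
    return rot(im["attitude"]).as_matrix(),np.array(im["position"])
def ray(im,px,s=None):
    A,p=campose(im,s);d=np.array([(px[0]-im["cx"])/im["fx"],-(px[1]-im["cy"])/im["fy"],-1.]);d=A@d
    return p,d/np.linalg.norm(d)
def atz(im,px,z,s=None):
    p,d=ray(im,px,s);return p+d*(z-p[2])/d[2]
def proj(im,P,s=None):
    A,p=campose(im,s);c=A.T@(np.array(P)-p);return np.array([im["cx"]-im["fx"]*c[0]/c[2],im["cy"]+im["fy"]*c[1]/c[2]])
def tri(rays):
    M=sum(np.eye(3)-np.outer(d,d) for p,d in rays);b=sum((np.eye(3)-np.outer(d,d))@p for p,d in rays)
    return np.linalg.solve(M,b)
def tiles(fn,L):
    t=[cv2.resize(im["frame"][y:y+75,x:x+100,::-1],(400,300),interpolation=cv2.INTER_CUBIC) for im,x,y in L]
    cv2.imwrite(fn,np.vstack([np.hstack(t[:2]),np.hstack(t[2:])]))
E
python3 - <<'E'
from h import *
d=pickle.load(open("d0.pkl","rb"))
tiles("pics/t0.png",[(d["scene"],310,205),(d["scene"],125,243),(d["side"],235,205),(d["side"],340,155)])
E
```

```text
(no output)
```

View pics/t0.png

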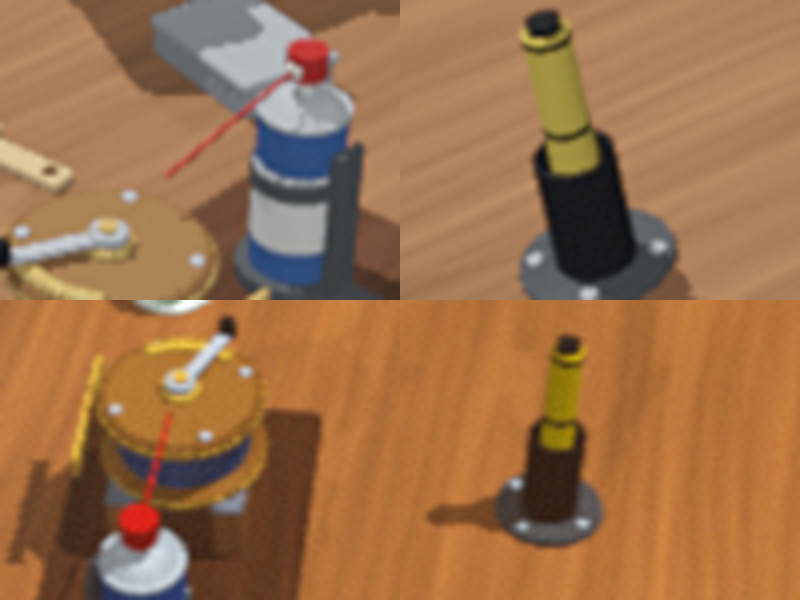

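```bash
python3 - <<'E'
from h import *
d=pickle.load(open("d0.pkl","rb"));S,D=d["scene"],d["side"]
def f(ox,oy,x,y):return (ox+(x+.5)/4-.5,oy+(y+.5)/4-.5)
pts=dict(cap=(.171,f(310,205,308,48),f(235,205,139,217)),piv=(.135,f(310,205,109,232),f(235,205,180,81)),
 tail=(.163,f(125,243,143,20),f(340,155,168,41)),knob=(.139,(309.5,267.5),f(235,205,228,25)))
for k,(z,a,b) in pts.items():
    print(k,atz(S,a,z).round(4),atz(D,b,z).round(4),tri([ray(S,a),ray(D,b)]).round(4))
for k,z,b in(("ferr",.06,(332,170)),("spool",.04,(278,190)),("mug",.08,(361,430)),("tin",.03,(340,362)),("gauge",.008,(375,305))):print(k,atz(D,b,z).round(3))
E
```

```text
cap [0.6424 0.1265 0.171 ] [0.643  0.1242 0.171 ] [0.643  0.1252 0.1719]
piv [ 0.6622 -0.0369  0.135 ] [ 0.6566 -0.0296  0.135 ] [ 0.6579 -0.0333  0.1311]
tail [ 0.4194 -0.2988  0.163 ] [ 0.4195 -0.3007  0.163 ] [ 0.4197 -0.2992  0.1637]
knob [ 0.6432 -0.0925  0.139 ] [ 0.6366 -0.0845  0.139 ] [ 0.638  -0.0889  0.1345]
ferr [ 0.574 -0.379  0.06 ]
spool [ 0.725 -0.274  0.04 ]
mug [0.373 0.461 0.08 ]
tin [0.442 0.283 0.03 ]
gauge [0.381 0.085 0.008]
```

```bash
python3 -m pendant '[{"dx":-0.0268,"dy":-0.0132,"dz":-0.001,"hand":0},{"dx":-0.0268,"dy":-0.0132,"dz":-0.001,"hand":0},{"dx":-0.0268,"dy":-0.0132,"dz":-0.001,"hand":0},{"dx":-0.0268,"dy":-0.0132,"dz":-0.001,"hand":0},{"dx":-0.0268,"dy":-0.0132,"dz":-0.001,"hand":0},{"dx":-0.0268,"dy":-0.0132,"dz":-0.001,"hand":0},{"dx":-0.0268,"dy":-0.0132,"dz":-0.001,"hand":0},{"dx":-0.0268,"dy":-0.0132,"dz":-0.001,"hand":0},{"dx":-0.0268,"dy":-0.0132,"dz":-0.001,"hand":0},{"dx":-0.0268,"dy":-0.0132,"dz":-0.001,"hand":0},{"dx":-0.0268,"dy":-0.0132,"dz":-0.001,"hand":0}]' 40
python3 -m pendant '[{"dx":-0.0268,"dy":-0.0132,"dz":-0.001,"hand":0},{"dx":-0.0268,"dy":-0.0132,"dz":-0.001,"hand":0},{"dx":-0.0268,"dy":-0.0132,"dz":-0.001,"hand":0},{"dx":-0.0268,"dy":-0.0132,"dz":-0.001,"hand":0},{"dx":-0.0268,"dy":-0.0132,"dz":-0.001,"hand":0},{"dx":-0.0268,"dy":-0.0132,"dz":-0.001,"hand":0},{"dx":-0.0268,"dy":-0.0132,"dz":-0.001,"hand":0},{"dx":-0.0268,"dy":-0.0132,"dz":-0.001,"hand":0},{"dx":-0.0268,"dy":-0.0132,"dz":-0.001,"hand":0},{"dx":-0.0268,"dy":-0.0132,"dz":-0.001,"hand":0},{"dx":-0.0268,"dy":-0.0132,"dz":-0.001,"hand":0},{"hand":0}]'
python3 - <<'E'
from rig import manip
from h import *
s=manip.get_state();w=manip.get_image("wrist");pickle.dump((s,w),open("d1.pkl","wb"))
cv2.imwrite("pics/w1.png",w["frame"][:,:,::-1]);print(s["position"],rot(s["ee_rot"]).as_matrix().round(3),s["qpos"].round(3),s["contact_force"])
for P in([.643,.125,.171],[.658,-.034,.135],s["position"]):print(proj(w,P,s))
E
```

```text
[0.14589682 0.55578607 0.23063149] [[-0.967  0.254 -0.001]
 [ 0.254  0.967 -0.001]
 [ 0.    -0.001 -1.   ]] [ 1.193  0.276  1.506  0.     1.361 -0.121] [ 0.3782364  -0.42098828 -0.64227764]
[ 57.71416806 752.94190873]
[-31.97109843 726.37291091]
[318.71909708 304.47216175]invalid input
invalid input
```

View pics/w1.png

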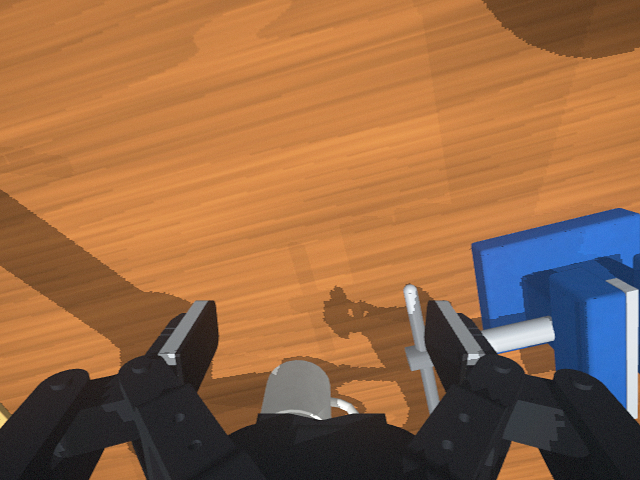

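The picture still shows the start pose, with the open fingers and the mug at (300,390). Both calls were refused, so I'll find the accepted row form.

```bash
python3 -m pendant '[{"dx":-0.0268,"dy":-0.0132,"dz":-0.001,"rx":0,"ry":0,"rz":0,"hand":0.0}]' 40; echo; python3 -m pendant '[{"dx":-0.0268,"dy":-0.0132,"dz":-0.001,"hand":0.002}]' 40
```

```text
clock: 0.28
position: [0.166, 0.539, 0.2317]
ee_rot: [-0.002, 0.126, 0.992, 0.001]
contact_force: [0.7, -0.5, 0.5]
width: 0.0755
gripper_force: 0.0
invalid input
```

```bash
python3 -m pendant '[{"dx":-0.0313,"dy":-0.0154,"dz":-0.001,"rx":0,"ry":0,"rz":0,"hand":0},{"dx":-0.0313,"dy":-0.0154,"dz":-0.001,"rx":0,"ry":0,"rz":0,"hand":0},{"dx":-0.0313,"dy":-0.0154,"dz":-0.001,"rx":0,"ry":0,"rz":0,"hand":0},{"dx":-0.0313,"dy":-0.0154,"dz":-0.001,"rx":0,"ry":0,"rz":0,"hand":0},{"dx":-0.0313,"dy":-0.0154,"dz":-0.001,"rx":0,"ry":0,"rz":0,"hand":0},{"dx":-0.0313,"dy":-0.0154,"dz":-0.001,"rx":0,"ry":0,"rz":0,"hand":0},{"dx":-0.0313,"dy":-0.0154,"dz":-0.001,"rx":0,"ry":0,"rz":0,"hand":0},{"dx":-0.0313,"dy":-0.0154,"dz":-0.001,"rx":0,"ry":0,"rz":0,"hand":0},{"dx":-0.0313,"dy":-0.0154,"dz":-0.001,"rx":0,"ry":0,"rz":0,"hand":0}]'
python3 -m pendant '[{"dx":-0.0313,"dy":-0.0154,"dz":-0.001,"rx":0,"ry":0,"rz":0,"hand":0},{"dx":-0.0313,"dy":-0.0154,"dz":-0.001,"rx":0,"ry":0,"rz":0,"hand":0},{"dx":-0.0313,"dy":-0.0154,"dz":-0.001,"rx":0,"ry":0,"rz":0,"hand":0},{"dx":-0.0313,"dy":-0.0154,"dz":-0.001,"rx":0,"ry":0,"rz":0,"hand":0},{"dx":-0.0313,"dy":-0.0154,"dz":-0.001,"rx":0,"ry":0,"rz":0,"hand":0},{"dx":-0.0313,"dy":-0.0154,"dz":-0.001,"rx":0,"ry":0,"rz":0,"hand":0},{"dx":-0.0313,"dy":-0.0154,"dz":-0.001,"rx":0,"ry":0,"rz":0,"hand":0},{"dx":-0.0313,"dy":-0.0154,"dz":-0.001,"rx":0,"ry":0,"rz":0,"hand":0},{"dx":-0.0313,"dy":-0.0154,"dz":-0.001,"rx":0,"ry":0,"rz":0,"hand":0},{"dx":0,"dy":0,"dz":0,"rx":0,"ry":0,"rz":0,"hand":0},{"dx":0,"dy":0,"dz":0,"rx":0,"ry":0,"rz":0,"hand":0}]'
python3 - <<'E'
from rig import manip
from h import *
s=manip.get_state();w=manip.get_image("wrist");pickle.dump((s,w),open("d1.pkl","wb"))
cv2.imwrite("pics/w2.png",w["frame"][:,:,::-1]);print(s["position"],rot(s["ee_rot"]).as_matrix().round(3),s["qpos"].round(3),s["contact_force"])
for P in([.643,.125,.171],[.658,-.034,.135],s["position"]):print(proj(w,P,s))
E
```

```text
clock: 1.03
position: [0.4068, 0.3296, 0.2413]
ee_rot: [-0.0, 0.128, 0.992, 0.0]
contact_force: [0.1, 1.1, 0.5]
width: 0.0002
gripper_force: 0.0
clock: 1.95
position: [0.6441, 0.1239, 0.2492]
ee_rot: [-0.001, 0.129, 0.992, -0.0]
contact_force: [-0.1, 1.5, -0.0]
width: 0.0001
gripper_force: 0.0
[0.64411301 0.12387347 0.24916677] [[-0.966  0.257 -0.001]
 [ 0.257  0.966  0.   ]
 [ 0.001 -0.    -1.   ]] [ 0.084  0.392  1.286  0.     1.465 -1.227] [-0.1211293   1.50409751 -0.02874753]
[320.82763426 243.66915101]
[132.14751468 294.35149917]
[318.72125622 304.47808246]
```

View pics/w2.png

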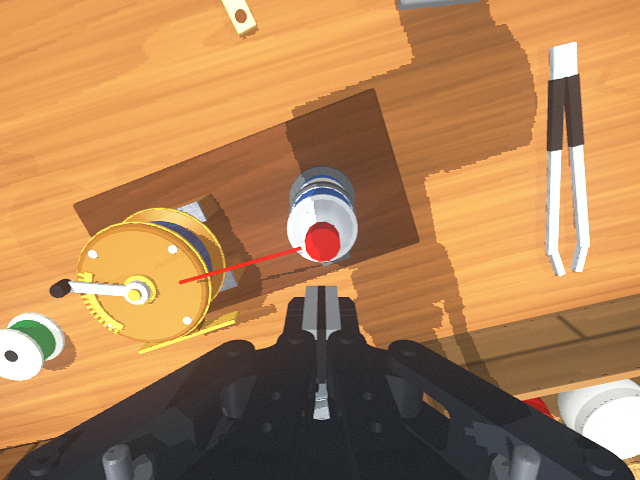

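The wrist view shows the cap top at (323,242) and the pivot at (135,293), both within 3 px of prediction. I'm descending and pressing.

```bash
python3 -m pendant '[{"dx":0,"dy":0.001,"dz":0.012,"rx":0,"ry":0,"rz":0,"hand":0},{"dx":0,"dy":0,"dz":0.012,"rx":0,"ry":0,"rz":0,"hand":0},{"dx":0,"dy":0,"dz":0.012,"rx":0,"ry":0,"rz":0,"hand":0},{"dx":0,"dy":0,"dz":0.012,"rx":0,"ry":0,"rz":0,"hand":0},{"dx":0,"dy":0,"dz":0.012,"rx":0,"ry":0,"rz":0,"hand":0},{"dx":0,"dy":0,"dz":0.012,"rx":0,"ry":0,"rz":0,"hand":0},{"dx":0,"dy":0,"dz":0.002,"rx":0,"ry":0,"rz":0,"hand":0},{"dx":0,"dy":0,"dz":0.002,"rx":0,"ry":0,"rz":0,"hand":0},{"dx":0,"dy":0,"dz":0.002,"rx":0,"ry":0,"rz":0,"hand":0},{"dx":0,"dy":0,"dz":0.002,"rx":0,"ry":0,"rz":0,"hand":0},{"dx":0,"dy":0,"dz":0,"rx":0,"ry":0,"rz":0,"hand":0}]'
python3 -m pendant '[{"dx":0,"dy":0,"dz":0.002,"rx":0,"ry":0,"rz":0,"hand":0},{"dx":0,"dy":0,"dz":0.002,"rx":0,"ry":0,"rz":0,"hand":0},{"dx":0,"dy":0,"dz":0,"rx":0,"ry":0,"rz":0,"hand":0}]'
python3 - <<'E'
from h import *
s,w=pickle.load(open("d1.pkl","rb"))
print(atz(w,(323,242),.171,s),atz(w,(135,294),.135,s),atz(w,(60,288),.139,s))
E
```

```text
clock: 2.92
position: [0.6436, 0.1269, 0.1711]
ee_rot: [0.001, 0.128, 0.992, 0.0]
contact_force: [-0.5, 0.8, 2.6]
width: 0.0
gripper_force: 0.9
clock: 3.17
position: [0.6437, 0.1268, 0.1672]
ee_rot: [0.001, 0.128, 0.992, 0.001]
contact_force: [-0.5, 1.4, 5.5]
width: -0.0001
gripper_force: 3.0
[0.64225081 0.126659   0.171     ] [ 0.65829214 -0.0316825   0.135     ] [ 0.637214   -0.08319626  0.139     ]
```

```bash
python3 -m pendant '[{"dx":0,"dy":0,"dz":0.002,"rx":0,"ry":0,"rz":0,"hand":0},{"dx":0,"dy":0,"dz":0.001,"rx":0,"ry":0,"rz":0,"hand":0},{"dx":0,"dy":0,"dz":0,"rx":0,"ry":0,"rz":0,"hand":0}]'
python3 -m pendant '[{"dx":0,"dy":0,"dz":0.001,"rx":0,"ry":0,"rz":0,"hand":0},{"dx":0,"dy":0,"dz":0,"rx":0,"ry":0,"rz":0,"hand":0}]'
```

```text
clock: 3.42
position: [0.6437, 0.1268, 0.1651]
ee_rot: [0.001, 0.128, 0.992, 0.001]
contact_force: [-1.3, 1.4, 9.0]
width: 0.0003
gripper_force: 4.0
clock: 3.58
position: [0.6437, 0.1269, 0.165]
ee_rot: [0.001, 0.128, 0.992, 0.001]
contact_force: [-3.3, 1.5, 10.6]
width: -0.0
gripper_force: 5.8
```

```bash
python3 -m pendant '[{"dx":0,"dy":0,"dz":0.001,"rx":0,"ry":0,"rz":0,"hand":0},{"dx":0,"dy":0,"dz":0,"rx":0,"ry":0,"rz":0,"hand":0},{"dx":0,"dy":0,"dz":0,"rx":0,"ry":0,"rz":0,"hand":0}]'
python3 -m pendant '[{"dx":0,"dy":0,"dz":-0.005,"rx":0,"ry":0,"rz":0,"hand":0},{"dx":0,"dy":0,"dz":-0.005,"rx":0,"ry":0,"rz":0,"hand":0},{"dx":0,"dy":0,"dz":-0.015,"rx":0,"ry":0,"rz":0,"hand":0},{"dx":0,"dy":0,"dz":-0.02,"rx":0,"ry":0,"rz":-4.9,"hand":0},{"dx":0,"dy":0,"dz":-0.03,"rx":0,"ry":0,"rz":-5,"hand":0},{"dx":0,"dy":0,"dz":-0.025,"rx":0,"ry":0,"rz":-5,"hand":0.06}]'
python3 -m pendant '[{"dx":0.016,"dy":-0.0305,"dz":0,"rx":0,"ry":0,"rz":0,"hand":0.06},{"dx":0.016,"dy":-0.0305,"dz":0,"rx":0,"ry":0,"rz":0,"hand":0.06},{"dx":0.016,"dy":-0.0305,"dz":0,"rx":0,"ry":0,"rz":0,"hand":0.06},{"dx":0.016,"dy":-0.0305,"dz":0,"rx":0,"ry":0,"rz":0,"hand":0.06},{"dx":0.016,"dy":-0.0305,"dz":0,"rx":0,"ry":0,"rz":0,"hand":0.06},{"dx":0.016,"dy":-0.0305,"dz":0,"rx":0,"ry":0,"rz":0,"hand":0.06},{"dx":0.016,"dy":-0.0305,"dz":0,"rx":0,"ry":0,"rz":0,"hand":0.06}]'
python3 -m pendant '[{"dx":0.016,"dy":-0.0305,"dz":0,"rx":0,"ry":0,"rz":0,"hand":0.06},{"dx":0.016,"dy":-0.0305,"dz":0,"rx":0,"ry":0,"rz":0,"hand":0.06},{"dx":0.016,"dy":-0.0305,"dz":0,"rx":0,"ry":0,"rz":0,"hand":0.06},{"dx":0.016,"dy":-0.0305,"dz":0,"rx":0,"ry":0,"rz":0,"hand":0.06},{"dx":0.016,"dy":-0.0305,"dz":0,"rx":0,"ry":0,"rz":0,"hand":0.06},{"dx":0.016,"dy":-0.0305,"dz":0,"rx":0,"ry":0,"rz":0,"hand":0.06},{"dx":0.016,"dy":-0.0305,"dz":0,"rx":0,"ry":0,"rz":0,"hand":0.06},{"dx":0,"dy":0,"dz":0,"rx":0,"ry":0,"rz":0,"hand":0.06},{"dx":0,"dy":0,"dz":0,"rx":0,"ry":0,"rz":0,"hand":0.06}]'
python3 - <<'E'
from rig import manip
from h import *
s=manip.get_state();w=manip.get_image("wrist");pickle.dump((s,w),open("d2.pkl","wb"))
cv2.imwrite("pics/w3.png",w["frame"][:,:,::-1]);print(s["position"],rot(s["ee_rot"]).as_matrix().round(3),s["qpos"].round(3),s["contact_force"])
for P in([.4195,-.2995,.163],[.4195,-.2995,.078],[.4195,-.2995,.006],s["position"]):print(proj(w,P,s))
E
```

```text
clock: 3.83
position: [0.6437, 0.1268, 0.1649]
ee_rot: [0.002, 0.128, 0.992, 0.001]
contact_force: [-5.0, 0.1, 15.2]
width: -0.0005
gripper_force: 7.6
clock: 4.33
position: [0.6434, 0.126, 0.262]
ee_rot: [-0.0, -0.004, 1.0, -0.0]
contact_force: [-0.4, 0.0, 0.5]
width: 0.011
gripper_force: 0.0
clock: 4.92
position: [0.531, -0.0891, 0.261]
ee_rot: [-0.0, -0.002, 1.0, -0.0]
contact_force: [0.8, -0.7, -0.6]
width: 0.0601
gripper_force: 0.0
clock: 5.67
position: [0.4198, -0.3031, 0.2609]
ee_rot: [-0.0, 0.0, 1.0, 0.0]
contact_force: [0.1, 1.0, 0.8]
width: 0.0599
gripper_force: 0.0
[ 0.41979577 -0.30306241  0.2608505 ] [[-1.     0.001 -0.001]
 [ 0.001  1.     0.   ]
 [ 0.001  0.    -1.   ]] [-0.76   0.174  1.569 -0.     1.399 -2.33 ] [0.10205516 1.00821362 0.78688182]
[324.77557101 235.48305631]
[323.95066683 207.31448272]
[323.51195679 192.33354743]
[318.73834606 303.99935015]
```

View pics/w3.png

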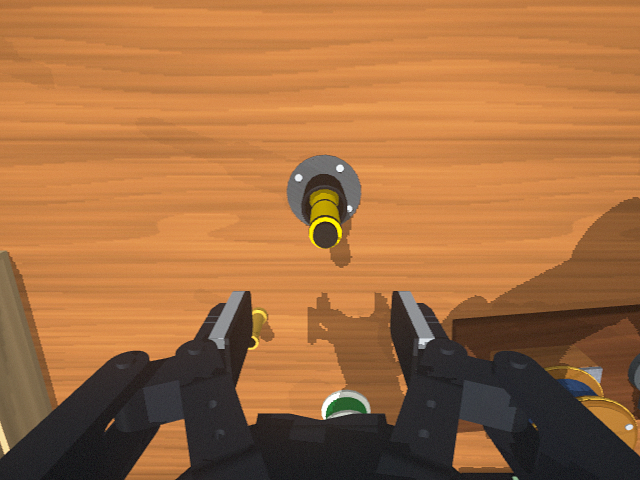

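The tail is at (325,235), as predicted. I'm shifting 3.5 mm, descending and gripping.

```bash
python3 -m pendant '[{"dx":0,"dy":0.0035,"dz":0.0158,"rx":0,"ry":0,"rz":0,"hand":0.06},{"dx":0,"dy":0,"dz":0.0158,"rx":0,"ry":0,"rz":0,"hand":0.06},{"dx":0,"dy":0,"dz":0.0158,"rx":0,"ry":0,"rz":0,"hand":0.06},{"dx":0,"dy":0,"dz":0.0158,"rx":0,"ry":0,"rz":0,"hand":0.06},{"dx":0,"dy":0,"dz":0.0158,"rx":0,"ry":0,"rz":0,"hand":0.06},{"dx":0,"dy":0,"dz":0.0158,"rx":0,"ry":0,"rz":0,"hand":0.06},{"dx":0,"dy":0,"dz":0.0158,"rx":0,"ry":0,"rz":0,"hand":0.06},{"dx":0,"dy":0,"dz":0.0158,"rx":0,"ry":0,"rz":0,"hand":0.06},{"dx":0,"dy":0,"dz":0.0158,"rx":0,"ry":0,"rz":0,"hand":0.06},{"dx":0,"dy":0,"dz":0.0158,"rx":0,"ry":0,"rz":0,"hand":0.06},{"dx":0,"dy":0,"dz":0,"rx":0,"ry":0,"rz":0,"hand":0.06}]'
python3 -m pendant '[{"dx":0,"dy":0,"dz":0,"rx":0,"ry":0,"rz":0,"hand":0.01},{"dx":0,"dy":0,"dz":0,"rx":0,"ry":0,"rz":0,"hand":0.01},{"dx":0,"dy":0,"dz":0,"rx":0,"ry":0,"rz":0,"hand":0.01},{"dx":0,"dy":0,"dz":0,"rx":0,"ry":0,"rz":0,"hand":0.01},{"dx":0,"dy":0,"dz":0,"rx":0,"ry":0,"rz":0,"hand":0.01},{"dx":0,"dy":0,"dz":0,"rx":0,"ry":0,"rz":0,"hand":0.01}]' 60
```

```text
clock: 6.63
position: [0.4197, -0.2949, 0.1005]
ee_rot: [-0.002, -0.003, 1.0, 0.002]
contact_force: [-1.1, 1.1, -0.5]
width: 0.06
gripper_force: 0.0
clock: 7.13
position: [0.4216, -0.2984, 0.1045]
ee_rot: [0.001, -0.001, 1.0, -0.001]
contact_force: [0.3, 0.3, 5.8]
width: 0.0227
gripper_force: 58.7
```

```bash
python3 -m pendant '[{"dx":0,"dy":0,"dz":-0.005,"rx":0,"ry":0,"rz":0,"hand":0.01},{"dx":0,"dy":0,"dz":-0.01,"rx":0,"ry":0,"rz":0,"hand":0.01},{"dx":0,"dy":0,"dz":-0.015,"rx":0,"ry":0,"rz":0,"hand":0.01},{"dx":0,"dy":0,"dz":-0.015,"rx":0,"ry":0,"rz":0,"hand":0.01},{"dx":0,"dy":0,"dz":-0.015,"rx":0,"ry":0,"rz":0,"hand":0.01},{"dx":0,"dy":0,"dz":-0.015,"rx":0,"ry":0,"rz":0,"hand":0.01},{"dx":0,"dy":0,"dz":-0.015,"rx":0,"ry":0,"rz":0,"hand":0.01},{"dx":0,"dy":0,"dz":-0.02,"rx":0,"ry":0,"rz":0,"hand":0.01},{"dx":0,"dy":0,"dz":-0.02,"rx":0,"ry":0,"rz":0,"hand":0.01},{"dx":0,"dy":0,"dz":-0.02,"rx":0,"ry":0,"rz":0,"hand":0.01},{"dx":0,"dy":0,"dz":-0.01,"rx":0,"ry":0,"rz":0,"hand":0.01}]'
python3 -m pendant '[{"dx":0,"dy":0,"dz":0,"rx":0,"ry":-3,"rz":0,"hand":0.01},{"dx":0,"dy":0,"dz":0,"rx":0,"ry":-5,"rz":0,"hand":0.01},{"dx":0,"dy":0,"dz":0,"rx":0,"ry":-5,"rz":0,"hand":0.01},{"dx":0,"dy":0,"dz":0,"rx":0,"ry":-5,"rz":0,"hand":0.01},{"dx":0,"dy":0,"dz":0,"rx":0,"ry":-5,"rz":0,"hand":0.01},{"dx":0,"dy":0,"dz":0,"rx":0,"ry":-5,"rz":0,"hand":0.01},{"dx":0,"dy":0,"dz":0,"rx":0,"ry":-5,"rz":0,"hand":0.01},{"dx":0,"dy":0,"dz":0,"rx":0,"ry":-5,"rz":0,"hand":0.01},{"dx":0,"dy":0,"dz":0,"rx":0,"ry":-4,"rz":0,"hand":0.01},{"dx":0,"dy":0,"dz":0,"rx":0,"ry":-3,"rz":0,"hand":0.01},{"dx":0,"dy":0,"dz":0,"rx":0,"ry":0,"rz":0,"hand":0.01},{"dx":0,"dy":0,"dz":0,"rx":0,"ry":0,"rz":0,"hand":0.01}]'
cat > go.py <<'E'
from rig import manip
from h import *
s=manip.get_state();M=rot(s["ee_rot"]).as_matrix();P=np.array([.658,-.033,.132]);z=M[:,2];p=s["position"]
print("pos",p.round(4),"R",M.round(3).tolist(),"q",s["qpos"].round(3))
t=P-.1965*z;print("tool shift",(M.T@(t-p)).round(4),"lens",p+.0965*z,"dist",np.linalg.norm(p+.0965*z-P))
E
python3 go.py
```

```text
clock: 8.05
position: [0.4211, -0.2984, 0.2661]
ee_rot: [0.001, -0.002, 1.0, -0.001]
contact_force: [0.4, 0.1, -1.5]
width: 0.0227
gripper_force: 59.0
clock: 9.05
position: [0.4796, -0.2531, 0.305]
ee_rot: [0.327, 0.043, 0.944, -0.023]
contact_force: [0.2, -0.1, -1.5]
width: 0.0226
gripper_force: 59.0
pos [ 0.4796 -0.2531  0.305 ] R [[-0.782, 0.097, 0.615], [0.067, 0.995, -0.072], [-0.619, -0.015, -0.785]] q [-0.931 -0.086  1.934  0.614  0.898 -2.704]
tool shift [-0.0177  0.2389  0.0333] lens [ 0.5389615  -0.26000835  0.22924785] dist 0.27415343003834214
```

```bash
python3 -m pendant '[{"dx":0,"dy":0.02,"dz":0,"rx":0,"ry":0,"rz":0,"hand":0.01},{"dx":0,"dy":0.03,"dz":0,"rx":0,"ry":0,"rz":0,"hand":0.01},{"dx":0,"dy":0.03,"dz":0,"rx":0,"ry":0,"rz":0,"hand":0.01},{"dx":0,"dy":0.03,"dz":0,"rx":0,"ry":0,"rz":0,"hand":0.01},{"dx":0,"dy":0.03,"dz":0,"rx":0,"ry":0,"rz":0,"hand":0.01},{"dx":0,"dy":0.03,"dz":0,"rx":0,"ry":0,"rz":0,"hand":0.01},{"dx":0,"dy":0.03,"dz":0,"rx":0,"ry":0,"rz":0,"hand":0.01},{"dx":0,"dy":0.02,"dz":0,"rx":0,"ry":0,"rz":0,"hand":0.01},{"dx":0,"dy":0,"dz":0,"rx":0,"ry":0,"rz":0,"hand":0.01},{"dx":0,"dy":0,"dz":0,"rx":0,"ry":0,"rz":0,"hand":0.01}]'
python3 go.py; python3 - <<'E'
from h import *
from rig import manip
M=rot(manip.get_state()["ee_rot"]).as_matrix()
# remaining turn to heading 0, 45 deg
c=.5**.5;T=np.array([[-c,0,c],[0,1,0],[-c,0,-c]])
print(R.from_matrix(M.T@T).as_rotvec(degrees=True).round(2))
E
```

```text
clock: 9.88
position: [0.5019, -0.0338, 0.3017]
ee_rot: [0.327, 0.042, 0.944, -0.023]
contact_force: [0.6, -0.7, -1.0]
width: 0.0228
gripper_force: 59.3
pos [ 0.5019 -0.0338  0.3017] R [[-0.782, 0.095, 0.616], [0.065, 0.995, -0.071], [-0.619, -0.016, -0.785]] q [-0.281 -0.196  2.027  0.169  0.656 -1.861]
tool shift [-0.017   0.0183  0.0327] lens [ 0.56131462 -0.04066375  0.22594403] dist 0.13502694174445456
[-4.29 -6.76 -3.46]
```

Next comes the remaining turn. I'll recompute after it, and check the torch in the hand from the scene and side cameras.

```bash
python3 -m pendant '[{"dx":0,"dy":0,"dz":0,"rx":-1.4,"ry":-2.2,"rz":-1.2,"hand":0.01},{"dx":0,"dy":0,"dz":0,"rx":-1.4,"ry":-2.3,"rz":-1.1,"hand":0.01},{"dx":0,"dy":0,"dz":0,"rx":-1.4,"ry":-2.2,"rz":-1.1,"hand":0.01},{"dx":0,"dy":0,"dz":0,"rx":0,"ry":0,"rz":0,"hand":0.01},{"dx":0,"dy":0,"dz":0,"rx":0,"ry":0,"rz":0,"hand":0.01}]'
python3 go.py; python3 - <<'E'
from h import *
from rig import manip
d={n:manip.get_image(n) for n in("scene","side","wrist")};s=manip.get_state();d["state"]=s
pickle.dump(d,open("d3.pkl","wb"))
a=cv2.resize(d["scene"]["frame"][185:335,265:415],(400,400),interpolation=cv2.INTER_CUBIC)
b=cv2.resize(d["side"]["frame"][160:310,235:385],(400,400),interpolation=cv2.INTER_CUBIC)
cv2.imwrite("pics/t3.png",np.hstack([a,b])[:,:,::-1])
z=rot(s["ee_rot"]).as_matrix()[:,2]
for k in(0,.06,.0965):
  q=s["position"]+k*z;A=(proj(d["scene"],q)-[265,185])*8/3;B=(proj(d["side"],q)-[235,160])*8/3+[400,0];print(A.round(),B.round())
E
```

```text
clock: 10.3
position: [0.5015, -0.0371, 0.3015]
ee_rot: [0.382, 0.005, 0.924, -0.001]
contact_force: [0.6, -0.4, -1.1]
width: 0.0229
gripper_force: 59.3
pos [ 0.5015 -0.0371  0.3015] R [[-0.708, 0.011, 0.706], [0.008, 1.0, -0.007], [-0.706, 0.001, -0.708]] q [-0.426 -0.23   2.122  0.548  0.58  -2.345]
tool shift [0.0089 0.0056 0.034 ] lens [ 0.56965981 -0.03773124  0.233151  ] dist 0.1343796845218728
[ 56. -63.] [682.  56.]
[92.  5.] [634.  86.]
[113.  47.] [606. 103.]
```

View pics/t3.png

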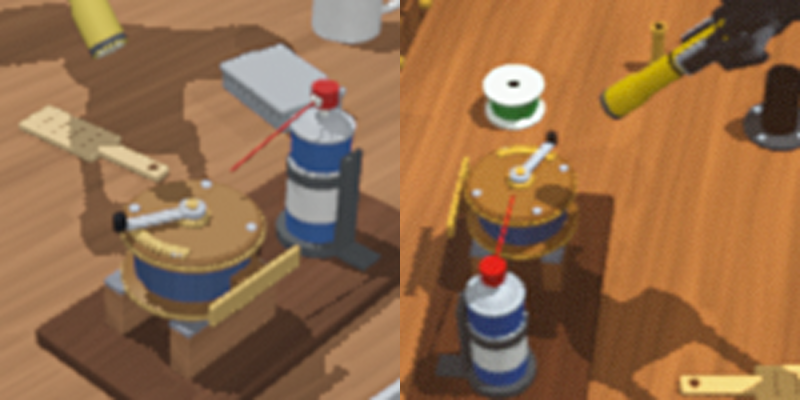

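The lens is seen at about (108,46) in the scene tile and (612,105) in the side tile. That is within about 2 mm of prediction, so the torch is straight in the grip, and I can do the last approach.

```bash
python3 -m pendant '[{"dx":0.003,"dy":0.002,"dz":0,"rx":0,"ry":0,"rz":0,"hand":0.01},{"dx":0.003,"dy":0.002,"dz":0.004,"rx":0,"ry":0,"rz":0,"hand":0.01},{"dx":0.003,"dy":0.0015,"dz":0.008,"rx":0,"ry":0,"rz":0,"hand":0.01},{"dx":0,"dy":0,"dz":0.008,"rx":0,"ry":0,"rz":0,"hand":0.01},{"dx":0,"dy":0,"dz":0.008,"rx":0,"ry":0,"rz":0,"hand":0.01},{"dx":0,"dy":0,"dz":0.006,"rx":0,"ry":0,"rz":0,"hand":0.01},{"dx":0,"dy":0,"dz":0,"rx":0,"ry":0,"rz":0,"hand":0.01},{"dx":0,"dy":0,"dz":0,"rx":0,"ry":0,"rz":0,"hand":0.01},{"dx":0,"dy":0,"dz":0,"rx":0,"ry":0,"rz":0,"hand":0.01}]'
python3 go.py; python3 - <<'E'
from h import *
from rig import manip
d={n:manip.get_image(n) for n in("scene","side")};s=manip.get_state()
a=cv2.resize(d["scene"]["frame"][185:285,285:385],(400,400),interpolation=cv2.INTER_CUBIC)
b=cv2.resize(d["side"]["frame"][160:260,235:335],(400,400),interpolation=cv2.INTER_CUBIC)
cv2.imwrite("pics/t4.png",np.hstack([a,b])[:,:,::-1])
z=rot(s["ee_rot"]).as_matrix()[:,2]
for k in(.06,.0965,.1965):
  q=s["position"]+k*z;print(((proj(d["scene"],q)-[285,185])*4).round(),((proj(d["side"],q)-[235,160])*4+[400,0]).round())
E
```

```text
clock: 11.2
position: [0.5198, -0.0294, 0.2718]
ee_rot: [0.383, 0.002, 0.924, -0.001]
contact_force: [0.1, -1.4, -1.2]
width: 0.0225
gripper_force: 59.3
pos [ 0.5198 -0.0294  0.2718] R [[-0.707, 0.005, 0.708], [0.004, 1.0, -0.003], [-0.708, 0.0, -0.707]] q [-0.374 -0.167  2.162  0.601  0.468 -2.386]
tool shift [ 0.0013 -0.0029  0.0001] lens [ 0.58810743 -0.02975991  0.20361195] dist 0.10011863907430284
[90. 69.] [721. 170.]
[123. 131.] [680. 195.]
[213. 305.] [576. 260.]
```

View pics/t4.png

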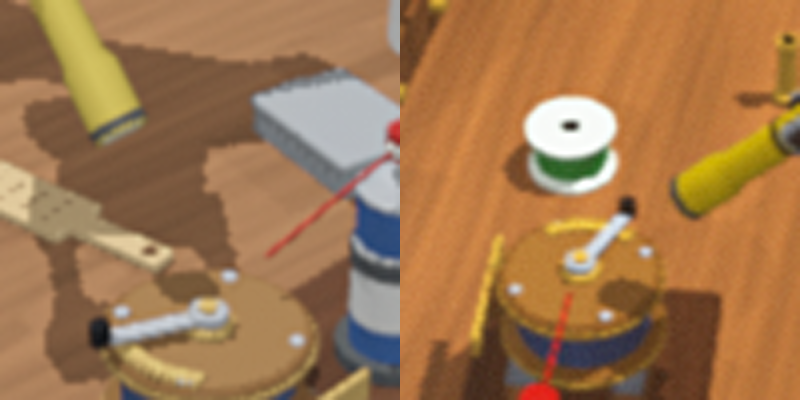

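```bash
python3 -m pendant '[{"dx":0.001,"dy":-0.0022,"dz":0.0015,"rx":0,"ry":0,"rz":0,"hand":0.01},{"dx":0,"dy":0,"dz":0,"rx":0,"ry":0,"rz":0,"hand":0.01},{"dx":0,"dy":0,"dz":0,"rx":0,"ry":0,"rz":0,"hand":0.01},{"dx":0,"dy":0,"dz":0,"rx":0,"ry":0,"rz":0,"hand":0.01},{"dx":0,"dy":0,"dz":0,"rx":0,"ry":0,"rz":0,"hand":0.01},{"dx":0,"dy":0,"dz":0,"rx":0,"ry":0,"rz":0,"hand":0.01}]'
python3 go.py; python3 -c "
from rig import manip;print(manip.sign_off())"
```

```text
clock: 11.8
position: [0.52, -0.0317, 0.2701]
ee_rot: [0.383, 0.003, 0.924, -0.001]
contact_force: [-0.6, 0.6, -1.2]
width: 0.0226
gripper_force: 59.3
pos [ 0.52   -0.0317  0.2701] R [[-0.707, 0.005, 0.708], [0.004, 1.0, -0.004], [-0.708, 0.0, -0.707]] q [-0.382 -0.165  2.165  0.615  0.467 -2.406]
tool shift [ 0.0002 -0.0006 -0.0013] lens [ 0.58825836 -0.03204888  0.20189646] dist 0.09874369193466341
the job is handed in; nothing more can be done
None
```

I pressed the cap fully down and released it, and the torch is now held at 45° with its lens about 10 cm from the brake pivot and aimed at it; handed in at about 12 s, but joint 6 touched its -2.7 rad limit while tilting the torch (it read -2.704), which could count as passing its range.

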